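# Set up the long hone for sharpening

## Robot

A 6-joint arm with a two-finger parallel gripper is mounted at the origin on the work surface. World frame = base frame: x ahead of the robot, y to its left, z up, the work surface at z = 0. Lengths are in m, angles in rad, forces in N, time in s.
With the tool pointing down it reaches from about 0.3 to 0.875 m from the base axis. Payload 4.2 kg.
Tool frame: the origin (TCP) lies midway between the tips of the shut fingers; the grasp point (between the pads) lies 19 mm behind it (ctrl.hold_point_z is the distance from the TCP to the grasp point, in m); z points along the fingers, y is the line along which they close (so a half turn about z gives the same grasp; the last joint's range is limited). The gripper opens to 85 mm and grips with 20 to 120 N. Pads are 22 mm wide; open, the fingers measure 114 mm over their backs; the gripper's body (76 mm by 85 mm) begins 54 mm behind the grasp point. The pads swing forward as they close: fully open they stand 13 mm farther back than shut.
Start: joints at [1.113, 0.32, 1.565, -0, 1.257, -0.02], TCP at [0.244, 0.521, 0.203] pointing down, gripper open.
Joint ranges: [-3.11, 3.11], [-0.84, 2.01], [0.21, 2.61], [-1.34, 4.49], [0.05, 2.63], [-2.56, 2.56]. Speed limits (rad/s): [2.57, 2.57, 3.14, 3.14, 3.14, 3.14].

## Interface

Orientations are given as a 3x3 rotation matrix whose columns are the frame's x, y, z axes.
In Python, from bench import ctrl, eoat, kin, cams, order, readout gives the robot as it stands. Calls block until the motion is done:
- ctrl.move_pose(position, orientation): joint-space move of the TCP to a pose.
- ctrl.movel(position, rot=None, velocity=0.15, until_force=None): straight line of the TCP; rot=None keeps the orientation; velocity is the mean speed in m/s. With until_force (N) it stops when the force on the tool has changed by that much, and returns True; else False.
- ctrl.move_j(angles): joint-space move.
- eoat.move_gripper(opening, grasp_force=None): opening from 0.0 (shut) to 1.0 (fully open); grasp_force is the grip in N (None keeps the last); returns when the fingers have stopped.
- ctrl.hold(seconds).
- kin.solve_ik(position, orientation): joint angles nearest the present ones, or None.
- cams.grab_frame(name): name is "scene" or "top" or "wrist"; returns the picture (400x640x3 uint8, red, green, blue); there is no depth.
- cams.get_calibration(name): a dict with "fovy" (degrees; the focal length in pixels is half the picture's height over the tangent of half this angle, whatever the lens; pixels are square), "cx", "cy" (the principal point, pixels), "cam_to_world" (4x4, takes a point from camera to world coordinates). Camera axes: x right, y up, looking along -z (the intrinsics and any distortion apply to the point x, -y, -z); pixel columns grow to the right and rows downward; lengths in m; the calibration is good to about 2 mm. A picture is of the moment at which its call begins: read the wrist's pose just before it. get_calibration takes no time and is no camera call; for the wrist camera it gives the pose at the moment of the call.
A pose or a line that the arm cannot do raises ctrl.MotionError and nothing moves.
- order.finish_job(): hands the job in; it is judged then, once.
Readings, each from a call of its own:
- readout.get_time_s(): time.
- readout.get_q(): joint angles.
- readout.get_joint_velocities(): joint speeds.
- readout.get_tau(): joint torques, N m.
- readout.get_tcp_pos(): TCP position.
- readout.get_tool_rot(): TCP orientation.
- readout.get_wrist_force(): force on the tool from outside, world axes, zero at the start.
- readout.get_ft_torque(): the same for the moment, N m.
- readout.get_finger_gap(): opening from 0.0 (shut) to 1.0 (fully open).
- readout.get_gripper_force(): force on a finger pad.
Only numpy, scipy, OpenCV 4.12 (cv2) and the standard library are available. Lean on these libraries where they do the work, as an engineer would, in place of code of your own. Each camera call takes 0.05 s, during which the arm holds its last target. There are 200 camera calls.

## Task

Get the long hone ready for honing gouges. Swing the cam lever of the hone holder fully open, slide the longest hone upward out of its slot in the rack by its top edge, and tip it down flat on the holder's board, lengthwise between the end stop and the cam, with its long edge against the side batten. Then swing the lever back until the cam clamps the hone tight against the end stop; do not drop the hone, and leave the other hones and the things on the bench standing where they are.

Things in the scene. Friction and masses are not known exactly. Their poses are not given: they have to be found in the camera images.
- long_hone: the hone to set up: longest of three grey steel sharpening plates standing on edge in the rack, rows of small dark dots on both (alike) faces; 180 long, 64 wide, 8 thick, 0.3 to 0.6 kg. Origin at its centre; x = length, y = thickness (face normal), z = width (up in the rack). It may be in any of the three slots: its lower 24 mm in the slot, the upper 40 mm free
- mid_hone: a bystander: plain steel hone 130 x 50 x 8, standing in another slot of the rack; origin at its centre, axes as for the long hone
- short_hone: a bystander: plain steel hone 100 x 50 x 8, standing in another slot; origin at its centre, axes as for the long hone
- hone_rack: fixed pale wood block 232 (x) x 150 (y) x 40 high, with three slots along its x at y = -40, 0 and +40; slots 10 wide, 204 long, 24 deep (slot floor 16 above the bench). Origin: centre of its underside, on the bench
- holder: fixed plywood board of the hone holder, 280 (x) x 124 (y) x 20 thick; the hone lies on its top, 20 above the bench. Origin: on the bench, under the centre of the properly clamped hone (whose centre is 24 above the bench). x points along the hone from the end stop (near the robot) to the cam (far end); y across, towards the side batten on the left; the right (-y) side is open
- cam: dark wood eccentric cam with its lever arm, turning on a vertical bolt at holder x = +118.6, y = 0. Origin: bolt axis at the board's top; x points out along the lever, z up. Cam disc: radius 22, centre 9 off the bolt, 0.5 to 8.5 above the board. It starts closed, where the hone does not fit in; fully open leaves about 12 of slack. It stays where it is left (about 1.5 N at the lever's end moves it)
- lever_end (a point): end of the lever arm, a bar 14 wide, 8.5 to 22.5 above the board, 95 from the bolt. Lever direction counter-clockwise from holder +x: 202 deg closed limit, 217 to 242 at the start, about 245 (to the right) clamping the hone, 334 (away from the robot) fully open, limit. Pushed 6 to 10 N near its end towards closed it clamps the hone and holds by friction
- gouge: a bystander: bowl gouge lying on the bench left of the rack, 390 long; origin under the end of its handle, where the steel begins, x along the blade
- bowl: a bystander: small turned wooden bowl, 110 across, 50 high; origin under its centre
- oil: a bystander: white oil bottle, 44 across, 100 high; origin under its centre
- slipstone: a bystander: grey slip stone lying flat, 45 x 100 x 12; origin under its centre
- brush: a bystander: bench brush 190 long lying on the bench
- live_centre: a bystander: steel lathe centre standing point up, 32 across, 52 high; origin under its centre
- blank: a bystander: block of wood 60 x 60 x 50; origin under its centre
- batten (a point): middle of the side batten's inner face, at the board's top: holder x = 0, y = +32. The batten is a brown wood strip 5 high and 16 wide on the board, from x = -88 to +88; the hone's left long edge lies along it
- stop (a point): middle of the end stop's inner face, at the board's top: holder x = -90, y = 0. The stop is a brown wood strip 5 high and 18 wide across the board's near end, from y = -32 to +48; the hone's end is clamped against it
Not all that is in view belongs to the job. Leave any brown or red look-alike of the long_hone alone.

How it is judged:
By the outcome, as a careful person would: the job done as asked, in the order asked, and still so for the second after the job is handed in, with the robot touching nothing.
It also fails if it takes over 72 s, if anything falls off the work surface, if the arm or the gripper's body presses on something with over 40 N, if the wrist force passes 120 N, or if a joint passes its speed limit or range.

## Working session

There is one attempt and no reset: what is moved stays moved. The work goes in short steps, each a Python script; the robot and the scene stay as the last script left them, time stands still between calls to the robot, and variables do not carry over. Pictures are saved under pics/ and viewed, at most 10 in all, crops included, and the job is handed in when it is done.

```bash
ls; mkdir -p pics; python3 - <<'E'
from bench import *
import cv2,numpy as np
for n in("scene","top"):
    im=cams.grab_frame(n); cv2.imwrite(f"pics/{n}0.png",im[:,:,::-1]); c=cams.get_calibration(n); print(n,c)
print(ctrl.hold_point_z, readout.get_time_s())
E
```

```text
pics
scene {'fovy': 55.569392508655696, 'cx': 323.3409564405876, 'cy': 202.26168224080527, 'cam_to_world': array([[-1.73397613e-01, -5.33120263e-01,  8.28079738e-01,
         1.25427923e+00],
       [ 9.84851835e-01, -9.41729502e-02,  1.45596425e-01,
         1.90603474e-01],
       [ 3.62307357e-04,  8.40781922e-01,  5.41373834e-01,
         5.86126223e-01],
       [ 0.00000000e+00,  0.00000000e+00,  0.00000000e+00,
         1.00000000e+00]])}
top {'fovy': 55.900237029609784, 'cx': 317.94597772935856, 'cy': 198.58819215188026, 'cam_to_world': array([[ 0.02901934,  0.99704129, -0.07117966,  0.40893836],
       [-0.99941968,  0.02767033, -0.01986577,  0.03703938],
       [-0.01783743,  0.07171484,  0.99726567,  1.00393065],
       [ 0.        ,  0.        ,  0.        ,  1.        ]])}
0.0187 0.1
```

View pics/top0.png

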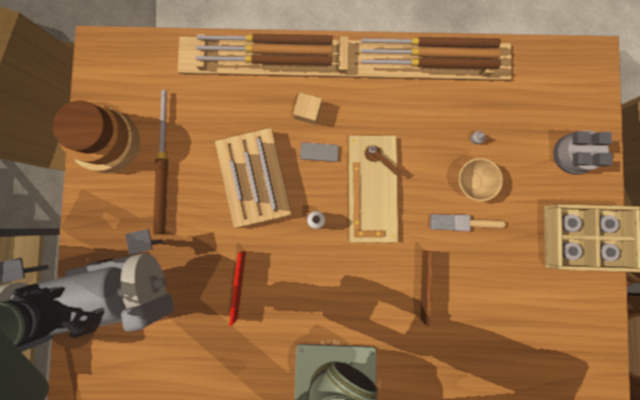

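View pics/scene0.png

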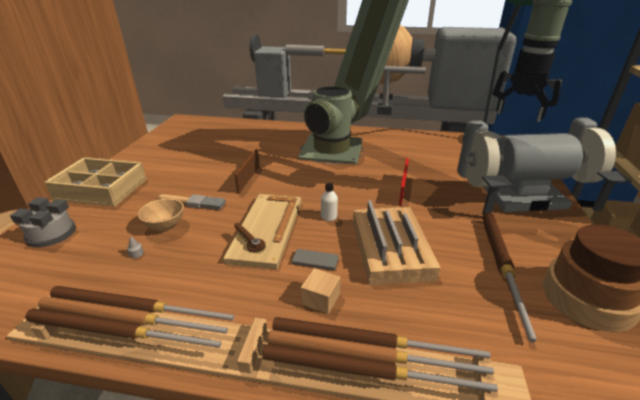

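Top view: the rack is at about (253,178) with three grey hones. The left one is at (232,145)–(241,200), the middle one at (247,153)–(256,202) and the right one at (260,137)–(275,210). The red (237,287) and brown (425,287) plates are the decoys. The holder is at (373,190), with the cam bolt at (373,153) and the lever end at about (403,175). The right hone looks longest, so I'll check it in an enlarged crop.

```bash
cat > h.py <<'E'
from bench import *
import cv2,numpy as np
def K(c): f=200/np.tan(np.radians(c["fovy"])/2); return f
def ray(c,u,v,z):
    T=c["cam_to_world"]; f=K(c)
    d=T[:3,:3]@np.array([(u-c["cx"])/f,-(v-c["cy"])/f,-1]); o=T[:3,3]
    return o+d*(z-o[2])/d[2]
def proj(c,p):
    T=c["cam_to_world"]; f=K(c); q=T[:3,:3].T@(np.array(p)-T[:3,3])
    return np.array([c["cx"]+f*q[0]/-q[2], c["cy"]-f*q[1]/-q[2]])
def rz(a):  # tool down, tool x axis at angle a in world
    c,s=np.cos(a),np.sin(a); return np.array([[c,s,0],[s,-c,0],[0,0,-1.]])
E
python3 - <<'E'
from h import *
a=cv2.imread("pics/top0.png")[120:245,205:415]; b=cv2.imread("pics/scene0.png")[185:290,225:445]
a=cv2.resize(a,(504,300),interpolation=2);b=cv2.resize(b,(504,240),interpolation=2)
cv2.imwrite("pics/c1.png",np.vstack([a,b]))
c=cams.get_calibration("top")
for n,(u,v,z) in dict(bolt=(373,152,.03),lever=(404,176,.035),stopL=(357,234,.025),stopR=(384,234,.025),batTop=(357,165,.025),bA=(349,136,.02),bB=(397,136,.02),bC=(398,241,.02),bD=(349,242,.02),hL0=(230,143,.07),hL1=(240,201,.07),hM0=(246,153,.07),hM1=(256,203,.07),hR0=(259,136,.08),hR1=(275,211,.08)).items(): print(n,ray(c,u,v,z).round(3))
w=cams.get_calibration("wrist");R=readout.get_tool_rot();p=readout.get_tcp_pos();T=w["cam_to_world"]
print(w["fovy"],w["cx"],w["cy"],(R.T@T[:3,:3]).round(3),R.T@(T[:3,3]-p),R.round(3))
E
```

```text
bolt [ 0.604 -0.084  0.03 ]
lever [ 0.543 -0.164  0.035]
stopL [ 0.39  -0.047  0.025]
stopR [ 0.392 -0.116  0.025]
batTop [ 0.57  -0.043  0.025]
bA [ 0.647 -0.021  0.02 ]
bB [ 0.65  -0.147  0.02 ]
bC [ 0.375 -0.154  0.02 ]
bD [ 0.369 -0.027  0.02 ]
hL0 [0.61  0.281 0.07 ]
hL1 [0.464 0.25  0.07 ]
hM0 [0.585 0.24  0.07 ]
hM1 [0.46 0.21 0.07]
hR0 [0.627 0.207 0.08 ]
hR1 [0.441 0.16  0.08 ]
62.15621271935357 317.13975346775845 201.6940230354734 [[ 0.002  0.951  0.308]
 [ 1.    -0.001 -0.002]
 [-0.001  0.308 -0.951]] [ 0.07811539 -0.00048277 -0.17020528] [[-0.906  0.424 -0.001]
 [ 0.424  0.906 -0.001]
 [ 0.    -0.002 -1.   ]]
```

View pics/c1.png

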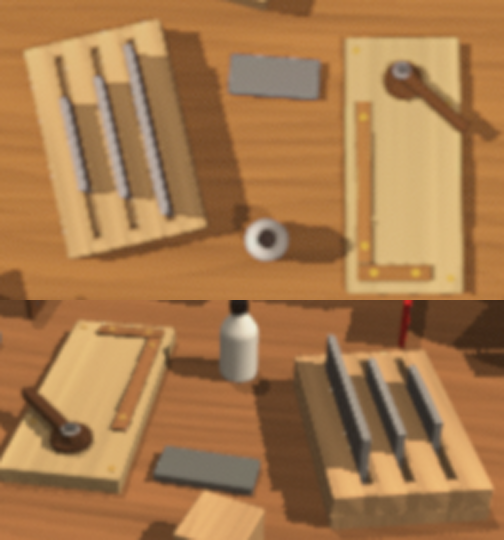

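The crop confirms it: the right hone, scene crop (335,340)–(368,475), fills its slot and is the longest (about 190 mm against 150 and 128 for the others). It's grey, so it's the long_hone. Next are IK checks for the tilted placement, then close wrist looks at the holder and rack.

```bash
cat >> h.py <<'E'
def rtilt(yaw,th,s):
    # hone axis yaw; tool z = cos(th)*left - sin(th)*up ; tool x = s*hone x
    X=np.array([np.cos(yaw),np.sin(yaw),0]); L=np.array([-X[1],X[0],0])
    z=np.cos(th)*L-np.array([0,0,np.sin(th)]); x=s*X
    return np.column_stack([x,np.cross(z,x),z])
E
python3 - <<'E'
from h import *
for s in(1,-1):
  for th in (90,60,45,35,30,25,20,15):
    q=kin.solve_ik([.49,-.08,.05],rtilt(.02,np.radians(th),s)); print(s,th,None if q is None else np.round(q,2))
  print('rack',np.round(kin.solve_ik([.534,.184,.05],rz(.247+(0 if s>0 else np.pi))),2))
c={}
for n,p,a in(("w1",[.50,-.19,.24],np.pi/2),("w2",[.53,.09,.26],1.82)):
    ctrl.move_pose(p,rz(a)); print(readout.get_time_s())
    c[n]=cams.get_calibration("wrist"); cv2.imwrite(f"pics/{n}.png",cams.grab_frame("wrist")[:,:,::-1])
np.save("cal.npy",c)
E
```

```text
1 90 [-0.19  0.35  1.95  0.    0.83  1.37]
1 60 [-0.5   0.49  1.87  0.51  1.12  0.75]
1 45 [-0.6   0.61  1.82  0.64  1.3   0.59]
1 35 [-0.65  0.7   1.79  0.7   1.43  0.5 ]
1 30 [-0.67  0.74  1.77  0.73  1.49  0.47]
1 25 [-0.69  0.79  1.76  0.76  1.55  0.44]
1 20 [-0.7   0.84  1.74  0.78  1.61  0.41]
1 15 [-0.71  0.89  1.73  0.81  1.67  0.38]
rack [ 0.31  0.44  1.8  -0.    0.9   1.64]
-1 90 [-0.19  0.35  1.95  0.    0.83 -1.78]
-1 60 [-0.5   0.49  1.87  0.51  1.12 -2.39]
-1 45 [-0.6   0.61  1.82  0.64  1.3  -2.56]
-1 35 None
-1 30 None
-1 25 None
-1 20 None
-1 15 None
rack [ 0.31  0.44  1.8  -0.    0.9  -1.51]
2.775
3.9167
```

View pics/w1.png

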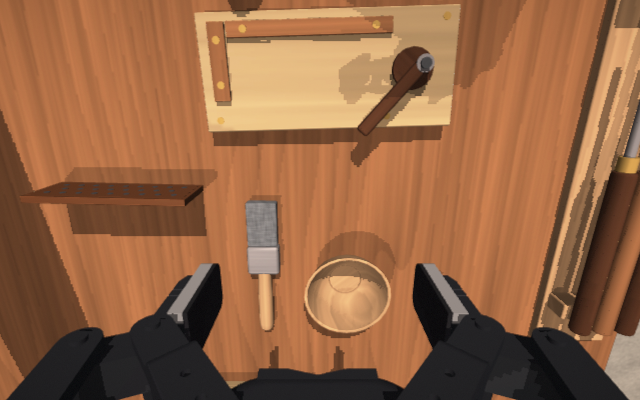

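View pics/w2.png

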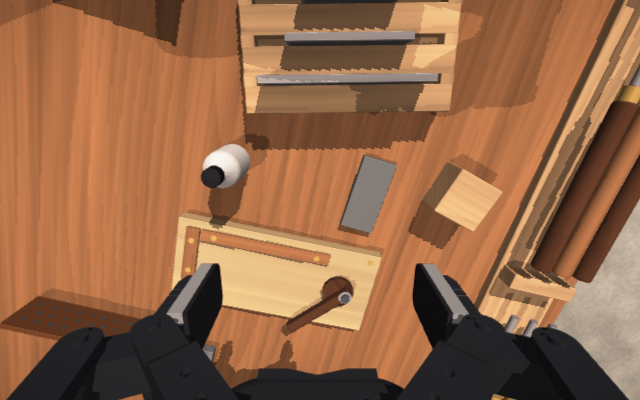

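w1 shows the holder board with its stop inner edge at (226,38)–(229,101), the batten inner edge at (227,38)–(393,31), the bolt at (426,63) and the lever end at (364,131). w2 shows the long hone's top edge at (257,79)–(438,77), with the neighbouring hone at (285,37)–(414,36).

```bash
python3 - <<'E'
from h import *
c=np.load("cal.npy",allow_pickle=True).item()
for n,u,v,z in [("w1",226,38,.025),("w1",230,101,.025),("w1",228,38,.025),("w1",393,32,.025),("w1",426,63,.045),("w1",364,131,.0425),
  ("w1",460,5,.02),("w1",449,124,.02),("w1",211,131,.02),("w2",257,79,.08),("w2",438,77,.08),("w2",285,37,.066),("w2",414,36,.066)]:
    print(n,u,v,ray(c[n],u,v,z).round(4))
# wood-bright hone strip rows for columns
im=cv2.imread("pics/w2.png"); g=im[:,:,::-1].astype(int)
m=((np.abs(g[...,0]-g[...,2])<25)&(g.sum(2)>300)).astype(np.uint8); m[:60]=0;m[100:]=0;m[:,:235]=0;m[:,460:]=0
r=cv2.minAreaRect(cv2.findNonZero(m)); b=cv2.boxPoints(r); print(r)
for p in b: print(p,ray(c["w2"],*p,.08).round(4))
print(ray(c["w2"],*r[0],.08))
E
```

```text
w1 226 38 [ 0.4049 -0.0545  0.025 ]
w1 230 101 [ 0.4042 -0.1179  0.025 ]
w1 228 38 [ 0.407  -0.0545  0.025 ]
w1 393 32 [ 0.5803 -0.0483  0.025 ]
w1 426 63 [ 0.6118 -0.0799  0.045 ]
w1 364 131 [ 0.5521 -0.1485  0.0425]
w1 460 5 [ 0.649 -0.022  0.02 ]
w1 449 124 [ 0.6526 -0.1426  0.02  ]
w1 211 131 [ 0.3784 -0.1512  0.02  ]
w2 257 79 [0.4501 0.1645 0.08  ]
w2 438 77 [0.6231 0.2106 0.08  ]
w2 285 37 [0.467  0.2098 0.066 ]
w2 414 36 [0.5909 0.2424 0.066 ]
((347.0329895019531, 77.9387435913086), (7.850634574890137, 180.02410888671875), 89.22578430175781)
[256.9761   75.23005] [0.4494 0.1679 0.08  ]
[436.9838   72.79752] [0.6208 0.214  0.08  ]
[437.08987  80.64744] [0.6235 0.2072 0.08  ]
[257.08218  83.07996] [0.4509 0.1608 0.08  ]
[0.53619742 0.18748762 0.08      ]
```

```bash
cat >> h.py <<'E'
HY=.033; HX=np.array([np.cos(HY),np.sin(HY),0]); HL=np.array([-HX[1],HX[0],0]); O=np.array([.494,-.0837,0])
bolt=O+.1186*HX
def lev(phi,r,off,z,da=90): # phi world deg; off = offset along ccw tangent
    p=np.radians(phi); u=np.array([np.cos(p),np.sin(p),0]); t=np.array([-u[1],u[0],0])
    P=bolt+r*u+off*t; P[2]=z
    a=np.radians((phi+da+180)%360-180); return P,rz(a)
E
python3 - <<'E'
from h import *
eoat.move_gripper(0.0)
P,R=lev(228.7,.078,-.034,.12); ctrl.move_pose(P,R)
P[2]=.031; print(ctrl.movel(P,velocity=.12,until_force=6), readout.get_time_s())
for phi in list(np.arange(230,331,12.5)):
    P,R=lev(phi,.078,-.019,.031); ctrl.movel(P,R,velocity=.12)
print(readout.get_time_s(),readout.get_wrist_force().round(1))
P,R=lev(341,.078,-.019,.031); print(ctrl.movel(P,R,velocity=.05,until_force=8))
print(readout.get_time_s(),readout.get_wrist_force().round(1),readout.get_tcp_pos(),P)
P=readout.get_tcp_pos(); P[:2]+=-.02*R[:2,0]; ctrl.movel(P); P[2]=.13; ctrl.movel(P,velocity=.25)
cv2.imwrite("pics/top1.png",cams.grab_frame("top")[100:260,320:440,::-1].repeat(3,0).repeat(3,1)); print(readout.get_time_s())
E
```

```text
False 7.4917
10.7167 [0.  0.4 0.1]
False
11.175 [-0.1 -1.2  0.8] [ 0.6794931  -0.12352358  0.03097306] [ 0.68010008 -0.12314608  0.031     ]
12.0583
```

View pics/top1.png

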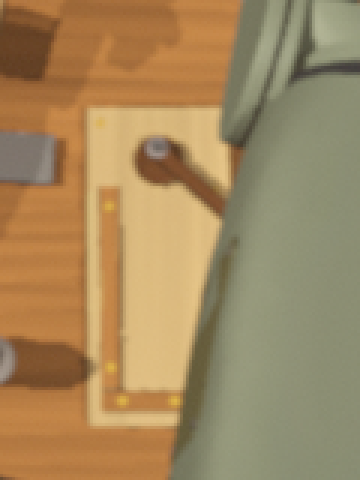

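The top crop shows the lever, (155,148)→(222,213), still near its starting direction, so the sweep didn't move it. I'll look from the wrist.

```bash
python3 - <<'E'
from h import *
print(readout.get_finger_gap(),readout.get_tcp_pos(),readout.get_tool_rot().round(2))
ctrl.move_pose([.53,-.19,.2],rz(np.pi/2)); c=cams.get_calibration("wrist")
cv2.imwrite("pics/w3.png",cams.grab_frame("wrist")[:,:,::-1]); np.save("cal3.npy",c); print(readout.get_time_s())
E
```

```text
0.00093522298125571 [ 0.67223607 -0.14189395  0.12906957] [[ 0.33  0.95 -0.  ]
 [ 0.95 -0.33  0.  ]
 [-0.   -0.   -1.  ]]
12.8083
```

View pics/w3.png

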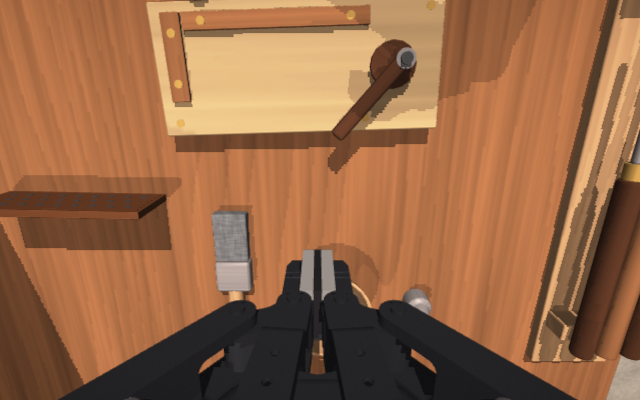

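The lever is still near its original direction, bolt (406,58) → end (338,135). I'll measure the angle, then repeat the first part of the sweep, logging force as it goes.

```bash
python3 - <<'E'
from h import *
c=np.load("cal3.npy",allow_pickle=True).item()
a=ray(c,338,135,.0425);b=ray(c,406,58,.045);d=a-b;print(a,b,np.degrees(np.arctan2(d[1],d[0]))%360,bolt)
P,R=lev(222,.08,-.034,.1); ctrl.move_pose(P,R)
P[2]=.028; print(ctrl.movel(P,velocity=.15,until_force=6))
for phi in (224,230,236,242,248):
    P,R=lev(phi,.08,-.019,.028); ctrl.movel(P,R,velocity=.12); print(phi,readout.get_wrist_force().round(2),readout.get_tcp_pos().round(4),P.round(4))
c=cams.get_calibration("wrist");cv2.imwrite("pics/w4.png",cams.grab_frame("wrist")[:,:,::-1]); print(readout.get_time_s())
E
```

```text
[ 0.5513128  -0.14866029  0.0425    ] [ 0.61108819 -0.07990028  0.045     ] 228.99847352189508 [ 0.61253543 -0.07978691  0.        ]
False
224 [-0.71  0.26 -0.02] [ 0.5426 -0.122   0.029 ] [ 0.5418 -0.1217  0.028 ]
230 [0.05 0.33 0.07] [ 0.5463 -0.1286  0.0283] [ 0.5466 -0.1289  0.028 ]
236 [0.1  0.17 0.68] [ 0.5517 -0.1351  0.0281] [ 0.552  -0.1355  0.028 ]
242 [-0.83 -0.05  0.65] [ 0.5578 -0.1411  0.028 ] [ 0.5582 -0.1415  0.028 ]
248 [-0.89  1.02 -0.46] [ 0.5645 -0.1465  0.0279] [ 0.565  -0.1468  0.028 ]
17.0083
```

View pics/w4.png

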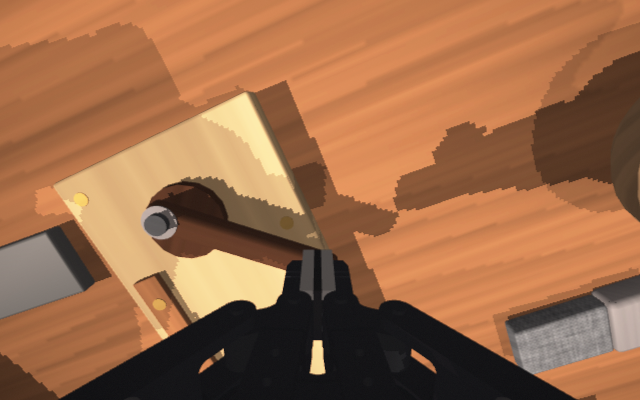

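w4 shows the finger at (318,250) touching the lever's outer end, with the bolt at (160,222). I'll write a numeric lever-angle detector (colour sampled on a ring about the bolt) and check it against the known pictures, to save views.

```bash
cat >> h.py <<'E'
def levang(im,c,r0=.035,r1=.075): # im RGB; score each angle by dark-brown likeness along the bar
    h=cv2.cvtColor(im,cv2.COLOR_RGB2HSV); A=np.arange(195,345,1.); S=[]
    for a in np.radians(A):
        s=[]
        for r in np.linspace(r0,r1,9):
            u,v=proj(c,bolt+r*np.array([np.cos(a),np.sin(a),0])+[0,0,.0425])
            u,v=int(round(u)),int(round(v))
            if 0<=u<640 and 0<=v<400:
                H,Sa,V=h[v,u]; s.append((H<15)&(V<125)&(V>35)&(Sa>120))
        S.append(np.mean(s) if len(s)>5 else 0)
    S=np.array(S); k=S>.8*S.max(); return A[k].mean(),A[k].min(),A[k].max(),S.max()
E
python3 - <<'E'
from h import *
L=lambda n: cv2.imread(f"pics/{n}.png")[:,:,::-1].copy()
cc=np.load("cal.npy",allow_pickle=True).item()
print(levang(L("w1"),cc["w1"]),levang(L("w3"),np.load("cal3.npy",allow_pickle=True).item()),levang(L("w4"),cams.get_calibration("wrist")))
c=cams.get_calibration("wrist");print("bolt px",proj(c,bolt+[0,0,.045]))
g=L("w4")
hs=cv2.cvtColor(g,cv2.COLOR_RGB2HSV); print([tuple(hs[v,u]) for u,v in((230,240),(260,245),(290,250),(200,215))], tuple(cv2.cvtColor(L("w1"),cv2.COLOR_RGB2HSV)[98,395]))
E
```

```text
(np.float64(227.0), np.float64(222.0), np.float64(232.0), np.float64(1.0)) (np.float64(227.5), np.float64(222.0), np.float64(233.0), np.float64(1.0)) (np.float64(233.5), np.float64(229.0), np.float64(238.0), np.float64(1.0))
bolt px [154.8807826  221.86807102]
[(np.uint8(9), np.uint8(148), np.uint8(100)), (np.uint8(9), np.uint8(150), np.uint8(97)), (np.uint8(10), np.uint8(151), np.uint8(64)), (np.uint8(8), np.uint8(140), np.uint8(40))] (np.uint8(9), np.uint8(154), np.uint8(101))
```

The detector works: 227° at the start, 233.5° now. The finger centre is at the same angle as the lever, so the tip seems to ride over the bar. I'll touch the bare board to learn the true tip height.

```bash
python3 - <<'E'
from h import *
P=readout.get_tcp_pos(); P[2]=.06; ctrl.movel(P,velocity=.2)
P=O+.02*HX; P[2]=.05; ctrl.movel(P,velocity=.25)
P[2]=-.01
try: print(ctrl.movel(P,velocity=.04,until_force=4))
except ctrl.MotionError as e: print(e)
print(readout.get_tcp_pos(),readout.get_wrist_force().round(1),readout.get_time_s())
P=readout.get_tcp_pos();P[2]+=.03;ctrl.movel(P,velocity=.2)
c=cams.get_calibration("wrist");im=cams.grab_frame("wrist");print(levang(im,c))
E
```

```text
True
[ 0.51386929 -0.0830165  -0.00854713] [-0.6 -0.5  4.4] 19.1583
(np.float64(228.0), np.float64(223.0), np.float64(233.0), np.float64(1.0))
```

The board contact shows that the real shut fingertips sit about 28.5 mm behind the reported TCP; the camera view of the tips agrees. I'll apply that offset and repeat the sweep.

```bash
echo 'TIP=.0285' >> h.py; python3 - <<'E'
from h import *
P,R=lev(228.5,.078,-.034,.035); ctrl.movel(P,R,velocity=.25)
z=.032-TIP; P[2]=z; print(ctrl.movel(P,velocity=.12,until_force=5))
for phi in np.linspace(230,331,6):
    P,R=lev(phi,.08,-.019,z); ctrl.movel(P,R,velocity=.14)
    if phi<260: print(readout.get_wrist_force().round(1))
P,R=lev(341,.08,-.019,z); print(ctrl.movel(P,R,velocity=.05,until_force=8))
print(readout.get_wrist_force().round(1),readout.get_tcp_pos(),P)
P=readout.get_tcp_pos(); P[:2]+=-.015*R[:2,0]; ctrl.movel(P,velocity=.2); P[2]=.12; ctrl.movel(P,velocity=.3)
c=cams.get_calibration("wrist");im=cams.grab_frame("wrist");cv2.imwrite("pics/w5.png",im[:,:,::-1]);print(levang(im,c),readout.get_time_s())
E
```

```text
False
[ 0.5  0.7 -0.3]
[ 0.5 -0.7 -0.4]
True
[-1.3 -4.2  3.2] [ 0.67804592 -0.12972543  0.00332126] [ 0.68199112 -0.12379722  0.0035    ]
(np.float64(336.5), np.float64(331.0), np.float64(342.0), np.float64(1.0)) 24.3083
```

Lever is fully open (334.6° in the holder frame). Now grasp and lift the long hone.

```bash
python3 - <<'E'
from h import *
R=rz(.260); z=.054-TIP
ctrl.move_pose([.536,.1875,.12],R); print(readout.get_time_s())
eoat.move_gripper(.3); print(readout.get_time_s())
print(ctrl.movel([.536,.1875,z],velocity=.12,until_force=6),readout.get_tcp_pos()[2])
f0=readout.get_wrist_force()
eoat.move_gripper(0.0,grasp_force=80); print("gap",readout.get_finger_gap()*85,readout.get_gripper_force(),readout.get_time_s(),readout.get_wrist_force().round(1))
ctrl.movel([.536,.1875,z+.035],velocity=.07); print(readout.get_wrist_force().round(1))
ctrl.movel([.536,.1875,z+.12],velocity=.2)
print("gap",readout.get_finger_gap()*85,(readout.get_wrist_force()-f0).round(1),readout.get_ft_torque().round(2),readout.get_time_s())
cv2.imwrite("pics/w6.png",cams.grab_frame("wrist")[:,:,::-1]); cv2.imwrite("pics/s6.png",cams.grab_frame("scene")[:,:,::-1])
a=cv2.imread("pics/w6.png");b=cv2.imread("pics/s6.png")[60:360,200:520]
cv2.imwrite("pics/v6.png",np.hstack([cv2.resize(a,(460,288)),cv2.resize(b,(307,288))]))
E
```

```text
25.65
26.0167
False 0.02614166085280044
gap 6.143348814807718 80.30457615852356 27.25 [-0.6  0.6  6.4]
[-0.3  0.  -4.1]
gap 6.587367384928014 [ 0.1 -0.2 -6.3] [-0.   -0.02 -0.05] 28.475
```

View pics/v6.png

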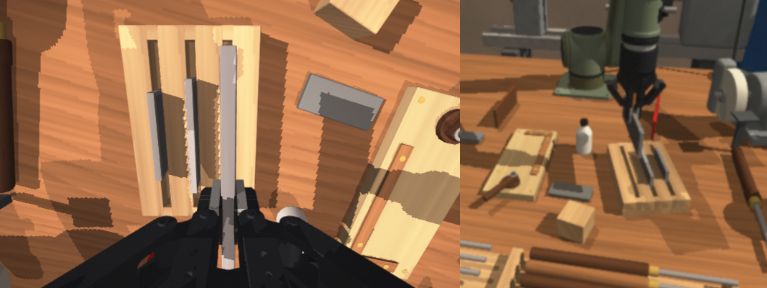

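The long hone is held, with 4.1 N on the wrist and a 6.5 mm gap reading. The mid hone (190,135) and short hone (155,135) are undisturbed in the rack. Next I'll carry it over, tilt it and lower its bottom edge to the batten corner.

```bash
cat >> h.py <<'E'
def tiltpose(th,ez,ey=None,ex=.005,back=0.):
    # E = lower-edge midpoint of hone (holder x=ex, y=ey, height ez); back = retreat along tool axis
    t=np.radians(th); d=np.cos(t)*HL-np.array([0,0,np.sin(t)])
    if ey is None: ey=.029-.004*np.sin(t)
    return O+ex*HX+ey*HL+np.array([0,0,ez])-(.0095+back)*d, rtilt(HY,t,1)
E
python3 - <<'E'
from h import *
P,R=tiltpose(60,.13); ctrl.move_pose(P,R); print(readout.get_time_s())
P,R=tiltpose(35,.06); ctrl.movel(P,R,velocity=.12); print(readout.get_time_s(),readout.get_wrist_force().round(1))
P,R=tiltpose(35,.029); ctrl.movel(P,R,velocity=.12)
P,R=tiltpose(35,.014); hit=ctrl.movel(P,R,velocity=.03,until_force=3)
p=readout.get_tcp_pos(); print(hit,p-P,readout.get_time_s(),readout.get_wrist_force().round(1),"gap",readout.get_finger_gap()*85)
c=cams.get_calibration("wrist");cv2.imwrite("pics/w7.png",cams.grab_frame("wrist")[:,:,::-1]);np.save("cal7.npy",c)
E
```

```text
29.65
30.4083 [-0.3 -0.4 -4.7]
True [ 0.00055562 -0.0001761   0.00950951] 31.15 [ 0.6 -1.7  4.1] gap 6.1161103497230105
```

```bash
python3 - <<'E'
from h import *
def st(m): print(m,readout.get_wrist_force().round(1),"gap",round(readout.get_finger_gap()*85,1),readout.get_time_s())
P,R=tiltpose(30,.0242,ey=.0265); ctrl.movel(P,R,velocity=.03); st("30deg")
eoat.move_gripper(.15); st("open")
P,R=tiltpose(30,.0242,ey=.0265,back=.018); ctrl.movel(P,R,velocity=.04); st("back")
P[2]-=.014; print(ctrl.movel(P,R,velocity=.04,until_force=5)); st("down")
p=readout.get_tcp_pos(); print(p-P)
p[2]+=.001; p=p-.035*HL; ctrl.movel(p,velocity=.06); st("out")
p=p-.03*HL; p[2]+=.06; ctrl.movel(p,velocity=.2)
ctrl.move_pose(O-.19*HL-.02*HX+[0,0,.15],rz(np.pi/2)); st("up")
c=cams.get_calibration("wrist");cv2.imwrite("pics/w8.png",cams.grab_frame("wrist")[:,:,::-1]);np.save("cal8.npy",c)
im=cv2.imread("pics/w8.png");g=im[:,:,::-1].astype(int)
m=((np.abs(g[...,0]-g[...,2])<25)&(g.sum(2)>200)).astype(np.uint8); m[210:]=0
n,l,s,_=cv2.connectedComponentsWithStats(m)
for i in range(1,n):
    if s[i,4]>800:
        r=cv2.minAreaRect(cv2.findNonZero((l==i).astype(np.uint8)))
        for q in cv2.boxPoints(r):
            w=ray(c,*q,.028)-O; print(q.round(),"holder x,y",(w@HX).round(4),(w@HL).round(4))
        print('--',s[i])
E
```

```text
30deg [ 1.  -3.1  1. ] gap 6.5 31.45
open [ 1.4 -2.4 -0.8] gap 12.7 31.6833
back [ 0.7 -2.1 -1.6] gap 12.9 32.2833
False
down [-0.5 -0.8 -2.2] gap 13.0 32.7833
[-0.00030356  0.00044745 -0.00025751]
out [0.1 0.2 0.3] gap 12.6 33.5083
up [ 0.4 -1.2 -0.2] gap 12.9 34.9917
[242. 146.] holder x,y -0.0852 -0.1512
[283. 144.] holder x,y -0.0489 -0.1506
[286. 209.] holder x,y -0.0499 -0.2103
[245. 211.] holder x,y -0.0884 -0.211
-- [ 242  146   45   64 2610]
```

```bash
cat >> h.py <<'E'
def findhone(save):
    c=cams.get_calibration("wrist");im=cams.grab_frame("wrist");cv2.imwrite(f"pics/{save}.png",im[:,:,::-1])
    g=im.astype(int); m=((np.abs(g[...,0]-g[...,2])<32)&(g.sum(2)>170)).astype(np.uint8)
    q=np.array([proj(c,O+x*HX+y*HL+[0,0,.028]) for x,y in((-.1,-.075),(.112,-.075),(.112,.045),(-.1,.045))]).astype(np.int32)
    k=np.zeros_like(m); cv2.fillPoly(k,[q],1); m=cv2.morphologyEx(m&k,cv2.MORPH_CLOSE,np.ones((5,5),np.uint8))
    n,l,s,_=cv2.connectedComponentsWithStats(m)
    i=1+np.argmax(s[1:,4]); pts=cv2.findNonZero((l==i).astype(np.uint8))[:,0]
    w=np.array([ray(c,*p,.028)-O for p in pts]); xy=np.column_stack([w@HX,w@HL]).astype(np.float32)
    r=cv2.minAreaRect(xy*1000); print("hone mm",np.round(r[0],1),np.round(r[1],1),round(r[2],1),"x",np.percentile(xy[:,0],[.5,99.5]).round(4),"y",np.percentile(xy[:,1],[.5,99.5]).round(4))
    print("lever",levang(im,c)[:3],readout.get_time_s())
E
python3 - <<'E'
from h import *
ctrl.move_pose(O-.12*HL-.0*HX+[0,0,.23],rz(np.pi/2+HY)); findhone("w9")
E
```

```text
hone mm [ 4.4 -3.4] [ 64.2 177.8] 89.7 x [-0.0836  0.0924] y [-0.0349  0.0284]
lever (np.float64(335.0), np.float64(330.0), np.float64(340.0)) 35.6
```

View pics/w9.png

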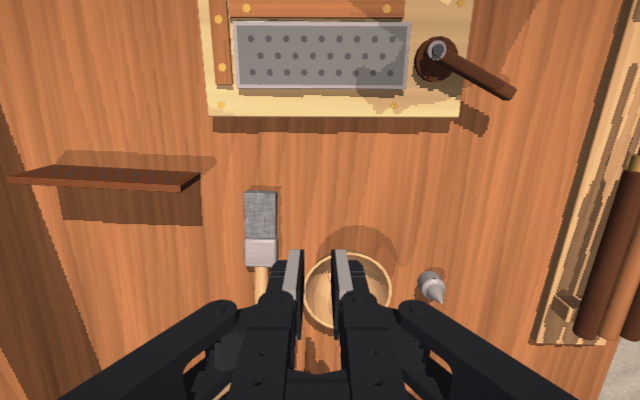

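The hone lies flat between stop and cam, image (235,22)–(410,88), centred at holder (4.4,-3.4) mm with the lever fully open. I'll nudge it 3.4 mm to the batten, then swing the lever closed.

```bash
python3 - <<'E'
from h import *
eoat.move_gripper(0.0)
R=rz(np.pi/2+HY); b=O+.004*HX
P=b-.060*HL+[0,0,.05]; ctrl.move_pose(P,R)
P=b-.060*HL+[0,0,.0242-TIP]; print(ctrl.movel(P,velocity=.1,until_force=5))
P2=P+.03*HL; print(ctrl.movel(P2,velocity=.03,until_force=5)); p=readout.get_tcp_pos()
print("finger y",(p-O)@HL,readout.get_wrist_force().round(1),readout.get_time_s())
p=p-.012*HL; ctrl.movel(p); p[2]+=.06; ctrl.movel(p,velocity=.25)
z=.032-TIP
P,R=lev(336,.082,.036,.07); ctrl.move_pose(P,R); P[2]=z; print(ctrl.movel(P,velocity=.15,until_force=5))
for phi in np.linspace(334,258,5):
    P,R=lev(phi,.084,.018,z); ctrl.movel(P,R,velocity=.14)
print(readout.get_wrist_force().round(1),readout.get_time_s())
P,R=lev(235,.084,.018,z); hit=ctrl.movel(P,R,velocity=.03,until_force=7); p=readout.get_tcp_pos()
w=p-bolt; print(hit,np.degrees(np.arctan2(w[1],w[0]))%360-np.degrees(np.arctan2(.018,.084)),readout.get_wrist_force().round(1),readout.get_time_s())
ctrl.hold(.2); print(readout.get_wrist_force().round(1))
E
```

```text
False
True
finger y -0.04187768449672353 [-0.3 -2.4  1.7] 38.025
False
[0.3 0.2 1.1] 42.3417
True 241.16410434493505 [ 1.  -0.2  0.9] 43.2167
[1.4 0.3 0.9]
```

```bash
python3 - <<'E'
from h import *
p=readout.get_tcp_pos(); R=readout.get_tool_rot(); a=np.radians(247); t=np.array([np.sin(a),-np.cos(a),0])
q=p.copy()
for i in range(12):
    q=q+.001*t; ctrl.movel(q,velocity=.02); f=readout.get_wrist_force(); print(i,round(-f@t,1),((readout.get_tcp_pos()-p)@t*1000).round(1))
    if -f@t>8: break
ctrl.hold(.1); print(readout.get_wrist_force().round(1),readout.get_time_s())
E
```

```text
0 3.2 0.1
1 5.4 0.4
2 6.5 0.6
3 8.4 1.2
[ 6.7 -4.5 -2.9] 44.5167
```

```bash
python3 - <<'E'
from h import *
p=readout.get_tcp_pos(); a=np.radians(247); t=np.array([np.sin(a),-np.cos(a),0])
p=p-.025*t; ctrl.movel(p,velocity=.1); p[2]+=.1; ctrl.movel(p,velocity=.25)
ctrl.move_pose(O-.12*HL+[0,0,.23],rz(np.pi/2+HY)); findhone("w10")
a=cv2.imread("pics/top0.png").astype(int); b=cams.grab_frame("top")[:,:,::-1].astype(int)
d=(np.abs(a-b).max(2)>60).astype(np.uint8); n,l,s,c=cv2.connectedComponentsWithStats(cv2.morphologyEx(d,cv2.MORPH_OPEN,np.ones((3,3),np.uint8)))
print([tuple(map(int,x)) for x in s[1:] if x[4]>25])
E
```

```text
hone mm [-0.6  0.4] [ 63.7 179.7] 89.6 x [-0.089   0.0877] y [-0.0309  0.0315]
lever (np.float64(240.0), np.float64(234.0), np.float64(246.0)) 47.4917
[(519, 104, 7, 20, 65), (446, 106, 69, 112, 3114), (529, 110, 37, 18, 165), (449, 130, 147, 221, 7348), (506, 135, 12, 31, 100), (573, 139, 6, 6, 26), (262, 143, 22, 60, 658), (386, 154, 11, 9, 44), (362, 162, 24, 66, 1312), (387, 163, 10, 11, 61), (598, 164, 10, 20, 100), (609, 165, 5, 7, 29), (496, 171, 14, 32, 203), (600, 186, 5, 13, 41), (487, 199, 9, 20, 79), (609, 201, 9, 7, 46), (564, 205, 26, 3, 78), (568, 210, 16, 8, 110), (593, 210, 6, 22, 76), (604, 210, 36, 58, 1329), (455, 216, 41, 14, 310), (444, 232, 31, 20, 498), (473, 233, 14, 40, 201), (591, 234, 9, 6, 36), (486, 245, 28, 28, 446), (450, 249, 27, 27, 394), (570, 257, 6, 7, 35), (577, 273, 9, 27, 95), (289, 278, 137, 56, 3009), (120, 281, 19, 23, 277), (15, 284, 89, 51, 2475), (130, 309, 9, 6, 48), (334, 318, 63, 20, 573), (433, 324, 120, 76, 5469), (12, 353, 18, 47, 665), (290, 356, 27, 43, 711), (423, 356, 19, 11, 110), (278, 361, 11, 23, 126), (564, 372, 21, 28, 403), (319, 376, 43, 23, 390), (362, 376, 13, 15, 133), (273, 385, 13, 14, 122)]
```

```bash
python3 -c "
from bench import *
print(order.finish_job(),readout.get_time_s())"
```

```text
the job is handed in; nothing more can be done
the job is handed in; nothing more can be done
```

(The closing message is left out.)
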